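# Find the filled bun with the tongs and hold it up

## Robot

A 7-joint arm with a two-finger parallel gripper is mounted at the origin on a cart in front of the work surface, level with it; the furniture and walls round the work are solid. World frame = base frame: x ahead of the robot, y to its left, z up, the work surface at z = 0. Lengths are in m, angles in rad, forces in N, time in s.
With the tool pointing down it reaches from about 0.425 to 0.825 m from the base axis. Payload 3.6 kg.
Tool frame: the origin (TCP) lies on the centre line of the jaws, within the pads' length; the fingertips stand 8 mm ahead of it and the grasp point (between the pads) lies 11 mm behind it; z points along the fingers, y is the line along which they close (so a half turn about z gives the same grasp; the last joint's range is limited). The gripper opens to 85 mm and grips with 20 to 120 N. Pads are 22 mm wide; open, the fingers measure 114 mm over their backs; the gripper's body (76 mm by 85 mm) begins 54 mm behind the grasp point. The pads swing forward as they close: fully open they stand 13 mm farther back than shut.
Start: joints at [1.109, 0.615, -0.013, 1.423, 0.008, 1.103, -0.04], TCP at [0.274, -0.589, 0.212] pointing down, gripper open.
Joint ranges: [-3.12, 3.12], [-0.3, 2.06], [-1.34, 1.32], [0.26, 2.42], [-1.36, 4.5], [0.01, 1.98], [-2.84, 2.84]. Speed limits (rad/s): [2.79, 2.79, 3.14, 3.14, 3.14, 3.14, 3.14].

## Interface

Orientations are given as a 3x3 rotation matrix whose columns are the frame's x, y, z axes.
In Python, from cell import bot, optics, finder gives the robot as it stands.
- The arm moves only by the tool servo_tool, never from a script. Its argument "plan" is a list of rows, each an object with "fingers": the finger opening in m, from 0 to 0.0854; "xyz": the shift along the tool's x, y, z in m, a list of three; "rot": the turn, a rotation vector about the tool's x, y, z in rad, a list of three. In form: [{"fingers": fingers, "xyz": [dx, dy, dz], "rot": [ax, ay, az]}, ...]. A call has exactly 5 rows; each row shifts and turns the commanded pose from where the row before left it, along the tool's axes as they then stand; what a row does not reach is not made up. A row lasts 1/10 s, in which the tool goes at most 50 mm and 8.59 degrees, less where a joint would pass 70% of its speed; a pose out of reach is approached as far as the arm can. A call is refused whole if a number of a shift passes 0.05 or a number of a turn 0.15, either way. A call with a gripper value outside its range is refused whole. The fingers move at their own pace and stop on an object; "newtons" is the grip in N (left out, the last holds). Time passes only in rows, so rows that do not move let the fingers close, or fill a call up. It gives the time, the measured TCP pose, the force, the opening and the grip force at its end, in the units of the state.
- bot.sense(): the state, without advancing time (a new reading comes with each control period).
- optics.capture(name): name is "side" or "top" or "wrist"; returns a dict with "frame" (480x640x3 uint8, blue, green, red), "K" (3x3 intrinsics, pixels), "rvec" (rotation vector, rad) and "tvec" (3), from world to camera coordinates, as OpenCV has them; the wrist camera has in their place "T_tool_cam" (4x4, takes a point from camera to tool coordinates, whose origin is the TCP and whose axes are the flange's). Camera axes: x right, y down, z forward; pixel columns grow to the right and rows downward; lengths in m; the calibration is good to about 2 mm. A picture is of the moment at which its call begins: read the wrist's pose just before it. There is no depth.
- bot.close_job(): hands the job in; it is judged then, once.
Trained networks look in a picture, given as the dict that the camera call returned (one of the last four; its "shot" number tells which), for a name from the list of things; names that differ only in an ending like _2 or _b are one class to them, and where a whole thing is asked for, a point or a joint stands for the part that bears it (a point fixed in the world has none). Each returns a list of dicts, best first, with "p" (0 to 1); they miss things now and then, are a little off and sometimes report something else, mostly with a low value. They report only what shows in the picture. A call takes as long as a camera call. They do not tell look-alikes from the thing itself.
- finder.cut_out(target, picture): "mask" (480x640 bool, what is visible of it) and "box" ([left, top, width, height] in pixels, round what is visible of it).
- finder.tip_of(target, picture): "centre" ([column, row] in pixels: a listed point, or the origin of a listed thing).
The state is a dict: "time": time; "q": joint angles; "joint_vel": joint speeds; "joint_efforts": joint torques, N m; "position": TCP position; "tool_rot": TCP orientation; "wrist_force": force on the tool from outside, world axes, zero at the start; "wrist_torque": the same for the moment, N m; "opening": finger opening in m; "gripper_force": force on a finger pad.
Only numpy, scipy, OpenCV 4.12 (cv2) and the standard library are available. Lean on these libraries where they do the work, as an engineer would, in place of code of your own. Each camera call takes 0.05 s, during which the arm holds its last target. There are 200 camera calls.

## Task

Three buns on the white board look alike, but one is filled and clearly heavier than the plain two. Pick up the kitchen tongs and find the filled one by lifting buns in the tongs and feeling their weight, setting a plain one back down on the board; touch the buns with the tongs only, never with the gripper, and let none fall off the board. Finish while still holding the filled bun up in the tongs, at least 10 cm above the board for the chef to see, with the plain two left on the board.

Things in the scene. Friction and masses are not known exactly. Their poses are not given: they have to be found in the camera images.
- tongs: Sprung steel kitchen tongs with black sleeves on both arms, lying flat with the arms side by side: 285 mm long, 26 mm tall, 140 g, centre of mass near point tongs_grip. Origin: pivot pin at the ring end, at the underside; x runs along the centre line of the open tongs (they start fully open) to the tips, y to the left arm, z up. The frame belongs to the left arm.
- tongs_jaw (a joint): Squeeze of the tongs in rad: 0 fully open, about 0.15 when closed on a bun, 0.35 at the stop. A spring opens them again; at tongs_grip it pushes back with about 6 N when open, 7 N when squeezed to 56 mm there, 12 N when closed on a bun. A grip of about 45 N on the sleeves holds a bun firmly.
- tongs_grip (a point): Where to grip from above, across both arms: 110 mm ahead of the pivot on the centre line of the open tongs, 13 mm above their underside (moves with the left arm). There they measure 60 mm over both sleeves when open, 43 mm when closed on a bun. The sleeves run from 62 to 158 mm ahead of the pivot.
- tongs_tip_left (a point): Middle of the cupped inner face of the left tip, about 120 mm ahead of the grip, 13 mm above the underside. The cups are 43 mm long and bent in at both ends, so a bun centres itself between them. The mouth at the very tips is 90 mm wide with the tongs fully open, 78 mm when they are carried squeezed to 56 mm at the grip.
- tongs_tip_right (a point): The same point on the right tip.
- board: White plastic board, 135 mm (its x) by 332 mm (its y) and 15 mm thick, fixed to the worktop; origin at the centre of its underside.
- bun_a: One of three round brown buns with a cross cut on top that look the same: 64 mm across (sides upright from 10 to 24 mm above the underside), 46 mm tall; origin at the centre of the underside. They stand 112 mm apart in a row along the board's y, in any order. Two are plain and weigh 35 to 55 g, one is filled and weighs 140 to 190 g.
- bun_b: Another of the three buns, see bun_a.
- bun_c: Another of the three buns, see bun_a.
Not all that is in view belongs to the job. What is shaped like the bun_a but blue is not meant. What is shaped like the bun_c but purple is not meant.

How it is judged:
On the way, in this order (a step that is already met when the one before it is completed fails the run):
1. the tongs are picked up by the gripper (height (world z) of tongs above 0.015 m and height (world z) of tongs_tip_left above 0.025 m and contact force between the fingers and tongs above 1 N), for 0.2 s.
2. a bun is lifted off the board in the tongs (((height (world z) of bun_a above 0.022 m and contact force between tongs and bun_a above 0.3 N and contact force between board and bun_a below 0.05 N) or (height (world z) of bun_b above 0.022 m and contact force between tongs and bun_b above 0.3 N and contact force between board and bun_b below 0.05 N) or (height (world z) of bun_c above 0.022 m and contact force between tongs and bun_c above 0.3 N and contact force between board and bun_c below 0.05 N))), for 0.2 s.
At the end, for the whole second after the job is handed in: The filled bun is pinched between the tips of the tongs, its underside at least 85 mm above the board and still, the tongs held by the gripper; the two plain buns (each pressing on the board with under 0.9 N, as the filled one would not) stand on the board at rest (contact force between the fingers and tongs above 1 N and value of joint tongs_jaw above 0.07 rad and ((height (world z) of bun_a above 0.1 m and contact force between tongs and bun_a above 0.5 N and horizontal distance between bun_a and tongs_tip_left below 0.05 m and horizontal distance between bun_a and tongs_tip_right below 0.05 m and z of bun_a in the frame of tongs below 0.018 m and linear speed of bun_a below 0.05 m/s and height (world z) of bun_b between 0.01 and 0.022 m and contact force between board and bun_b between 0.15 and 0.9 N and linear speed of each of bun_b, bun_c below 0.03 m/s and height (world z) of bun_c between 0.01 and 0.022 m and contact force between board and bun_c between 0.15 and 0.9 N) or (height (world z) of bun_b above 0.1 m and contact force between tongs and bun_b above 0.5 N and horizontal distance between bun_b and tongs_tip_left below 0.05 m and horizontal distance between bun_b and tongs_tip_right below 0.05 m and z of bun_b in the frame of tongs below 0.018 m and linear speed of bun_b below 0.05 m/s and height (world z) of bun_a between 0.01 and 0.022 m and contact force between board and bun_a between 0.15 and 0.9 N and linear speed of each of bun_a, bun_c below 0.03 m/s and height (world z) of bun_c between 0.01 and 0.022 m and contact force between board and bun_c between 0.15 and 0.9 N) or (height (world z) of bun_c above 0.1 m and contact force between tongs and bun_c above 0.5 N and horizontal distance between bun_c and tongs_tip_left below 0.05 m and horizontal distance between bun_c and tongs_tip_right below 0.05 m and z of bun_c in the frame of tongs below 0.018 m and linear speed of bun_c below 0.05 m/s and height (world z) of bun_a between 0.01 and 0.022 m and contact force between board and bun_a between 0.15 and 0.9 N and linear speed of each of bun_a, bun_b below 0.03 m/s and height (world z) of bun_b between 0.01 and 0.022 m and contact force between board and bun_b between 0.15 and 0.9 N))); the arm keeps its last pose, push and grip.
It fails at once if the gripper touches a bun (contact force between any of the arm, the fingers and bun_a above 0.5 N or contact force between any of the arm, the fingers and bun_b above 0.5 N or contact force between any of the arm, the fingers and bun_c above 0.5 N).
It fails at once if a bun falls off the board (height (world z) of any of bun_a, bun_b, bun_c below 0.008 m).
It also fails if it takes over 58 s, if anything falls off the work surface, if the arm or the gripper's body presses on something with over 40 N, if the wrist force passes 120 N, or if a joint passes its speed limit or range.

## Working session

There is one attempt and no reset: what is moved stays moved. The work goes in short steps, Python scripts to look and compute and a tool call to move; the robot and the scene stay as the last step left them, time stands still between calls to the robot, and variables do not carry over. Pictures are saved under pics/ and viewed, at most 10 in all, crops included, and the job is handed in when it is done.

Besides the shell and the picture viewer there is one more tool, called after "Emit:" as a command line: name --argument value ..., lists and objects as JSON in quotes. servo_tool: Moves the arm, as the interface text tells. Its arguments: {"type":"object","properties":{"plan":{"type":"array"},"newtons":{"type":"number"}},"required":["plan"]}

```bash
mkdir -p pics; cat > h.py <<'E'
import numpy as np, cv2
from cell import bot, optics, finder
def ray(pic,px,pose=None):
    K=np.array(pic["K"]); d=np.linalg.inv(K)@np.array([px[0],px[1],1.])
    if "rvec" in pic:
        R=cv2.Rodrigues(np.array(pic["rvec"],float))[0]; t=np.array(pic["tvec"],float).ravel()
        return -R.T@t, R.T@d
    T=np.array(pic["T_tool_cam"]); p,R=pose
    return R@T[:3,3]+p, R@T[:3,:3]@d
def onz(pic,px,z,pose=None):
    o,d=ray(pic,px,pose); return o+d*(z-o[2])/d[2]
def pose():
    s=bot.sense(); return np.array(s["position"]),np.array(s["tool_rot"])
E
python3 - <<'E'
from h import *
np.set_printoptions(precision=4,suppress=True)
s=bot.sense(); print(s)
ims=[]
for n in ["top","side"]:
    p=optics.capture(n); ims.append(p["frame"].copy())
    print(n,"cam",ray(p,(320,240)))
    for t,z in [("tongs",0),("tongs_grip",.013),("tongs_tip_left",.013),("tongs_tip_right",.013),("board",0.0),("bun_a",.015)]:
        for r in finder.tip_of(t,p)[:6]:
            print(n,t,round(r["p"],2),np.array(r["centre"]),onz(p,r["centre"],z)[:2])
    cv2.imwrite(f"pics/{n}0.png",ims[-1])
E
```

```text
{'time': 0.0, 'q': array([ 1.1085,  0.6159, -0.0126,  1.425 ,  0.0081,  1.1034, -0.0404]), 'joint_vel': array([ 0.0025, -0.0005, -0.0002,  0.0008,  0.0022,  0.0011, -0.    ]), 'joint_efforts': array([ -0.0009, -46.922 ,   0.2586, -17.1038,   0.0099,   0.0097,
        -0.    ]), 'position': array([ 0.274 , -0.5885,  0.211 ]), 'tool_rot': array([[ 0.9065,  0.4222, -0.0012],
       [ 0.4222, -0.9065,  0.0024],
       [-0.0001, -0.0026, -1.    ]]), 'wrist_force': array([-1.0749,  0.3194, -0.7539]), 'wrist_torque': array([-0.009 , -0.0317, -0.0122]), 'gripper_force': 0.0, 'opening': 0.08549629238991516}
top cam (array([ 0.278 , -0.0337,  1.4074]), array([ 0.1594,  0.0034, -0.9874]))
top tongs 0.78 [426.5 290. ] [ 0.37   -0.3354]
top tongs_grip 0.97 [421.2 250.1] [ 0.4822 -0.3185]
top tongs_tip_left 0.9 [396.2 214.2] [ 0.5849 -0.2469]
top tongs_tip_right 0.79 [436.1 207. ] [ 0.6096 -0.3628]
top board 0.85 [278.5 200.1] [0.6199 0.0959]
top board 0.43 [399.2 214.9] [ 0.5859 -0.2577]
top bun_a 0.87 [239.9 203.9] [0.6017 0.2054]
top bun_a 0.78 [315.7 193.3] [ 0.6397 -0.0125]
top bun_a 0.78 [197.9 194.7] [0.6254 0.3283]
top bun_a 0.71 [279.6 254.5] [0.4578 0.0845]
top bun_a 0.56 [278.3 199.3] [0.6186 0.0952]
side cam (array([0.3768, 1.2891, 0.6176]), array([ 0.1146, -0.9168, -0.3825]))
side tongs 0.97 [391.1 227.5] [ 0.3735 -0.3167]
side tongs_grip 0.72 [356.  221.6] [ 0.4741 -0.3132]
side tongs_tip_left 0.77 [311.1 226.6] [ 0.5952 -0.253 ]
side tongs_tip_right 0.74 [312.8 212.8] [ 0.6065 -0.3658]
side board 0.66 [277.6 287. ] [0.6206 0.1006]
side bun_a 0.95 [277.6 258.3] [ 0.6447 -0.0221]
side bun_a 0.93 [273.3 284.2] [0.6269 0.1175]
side bun_a 0.72 [345.7 286.2] [0.4661 0.1019]
side bun_a 0.61 [275.6 305. ] [0.6028 0.211 ]
side bun_a 0.56 [247.6 345.2] [0.6235 0.3698]
```

View pics/top0.png

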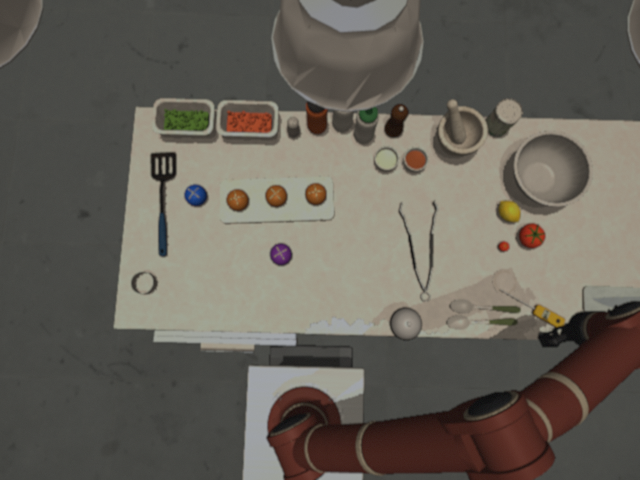

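View pics/side0.png

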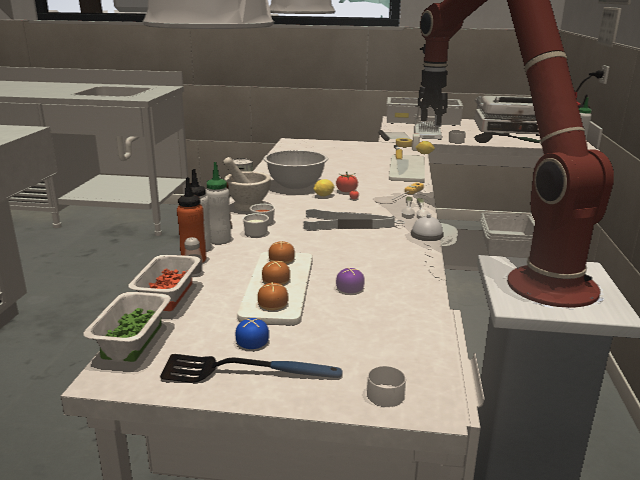

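The top view shows the tongs with the ring at (425,296) and the tips at (402,205) and (435,203). Three brown buns stand on the white board at (238,200), (276,196) and (316,193). The blue bun at (196,195) and the purple one at (281,254) are off the board, so they are decoys. I'll move over the tongs first.

Emit:
servo_tool --plan '[{"fingers": 0.085,"xyz": [0.0376,-0.0198,0],"rot": [0,0,0]},{"fingers": 0.085,"xyz": [0.0376,-0.0198,0],"rot": [0,0,0]},{"fingers": 0.085,"xyz": [0.0376,-0.0198,0],"rot": [0,0,0]},{"fingers": 0.085,"xyz": [0.0376,-0.0198,0],"rot": [0,0,0]},{"fingers": 0.085,"xyz": [0.0376,-0.0198,0],"rot": [0,0,0]}]'

```text
time: 1.2
position: [0.404, -0.4188, 0.2125]
tool_rot: [[0.907, 0.422, 0.0], [0.422, -0.907, -0.0], [0.0, 0.0, -1.0]]
wrist_force: [0.5, -0.4, 0.2]
opening: 0.0852
gripper_force: 0.0
```

Emit:
servo_tool --plan '[{"fingers": 0.085,"xyz": [0.0376,-0.0198,0],"rot": [0,0,0]},{"fingers": 0.085,"xyz": [0.0376,-0.0198,0],"rot": [0,0,0]},{"fingers": 0.085,"xyz": [0.0376,-0.0198,0],"rot": [0,0,0]},{"fingers": 0.085,"xyz": [0,0,0],"rot": [0,0,0.15]},{"fingers": 0.085,"xyz": [0,0,0],"rot": [0,0,0.15]}]'

```text
time: 1.7
position: [0.4817, -0.3166, 0.2124]
tool_rot: [[0.991, 0.134, 0.001], [0.134, -0.991, 0.001], [0.001, -0.001, -1.0]]
wrist_force: [0.0, -1.5, 0.9]
opening: 0.0849
gripper_force: 0.0
```

```bash
python3 - <<'E'
from h import *
np.set_printoptions(precision=4,suppress=True)
p=optics.capture("top"); f=p["frame"]
for t,z in [("tongs",.0),("tongs_grip",.013),("tongs_tip_left",.013),("tongs_tip_right",.013)]:
    for r in finder.tip_of(t,p)[:1]: print("top",t,r["p"],onz(p,r["centre"],z)[:2])
po=pose(); print(po)
p=optics.capture("wrist"); w=p["frame"]
for t,z in [("tongs",0),("tongs_grip",.013),("tongs_tip_left",.013),("tongs_tip_right",.013)]:
    for r in finder.tip_of(t,p)[:2]: print("wrist",t,round(r["p"],2),r["centre"],onz(p,r["centre"],z,po)[:2])
c=cv2.resize(f[150:280,170:350],None,fx=3,fy=3,interpolation=3)
canvas=np.zeros((390,540+260,3),np.uint8); canvas[:,:540]=c
canvas[:195,540:]=cv2.resize(w,(260,195))
cv2.imwrite("pics/c1.png",canvas); cv2.imwrite("pics/w1.png",w)
E
```

```text
top tongs_grip 0.84 [ 0.478  -0.3142]
top tongs_tip_left 0.65 [ 0.5903 -0.2588]
top tongs_tip_right 0.56 [ 0.6075 -0.3593]
(array([ 0.48  , -0.3189,  0.2123]), array([[ 0.9905,  0.1375,  0.    ],
       [ 0.1375, -0.9905, -0.0001],
       [ 0.    ,  0.0001, -1.    ]]))
wrist tongs_tip_right 0.84 [381.1, 105.0] [ 0.6013 -0.3663]
```

View pics/c1.png

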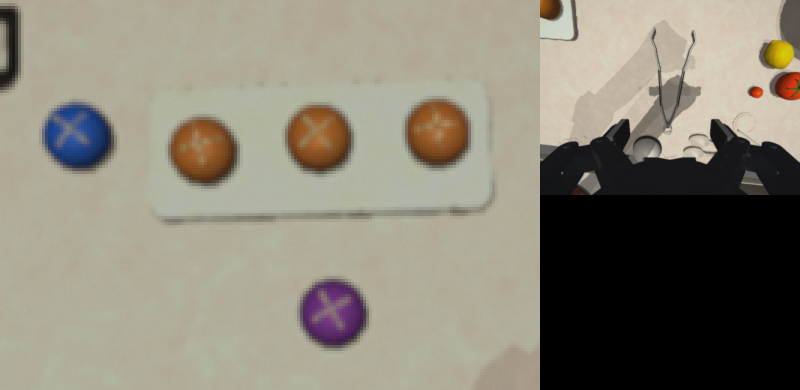

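View pics/w1.png

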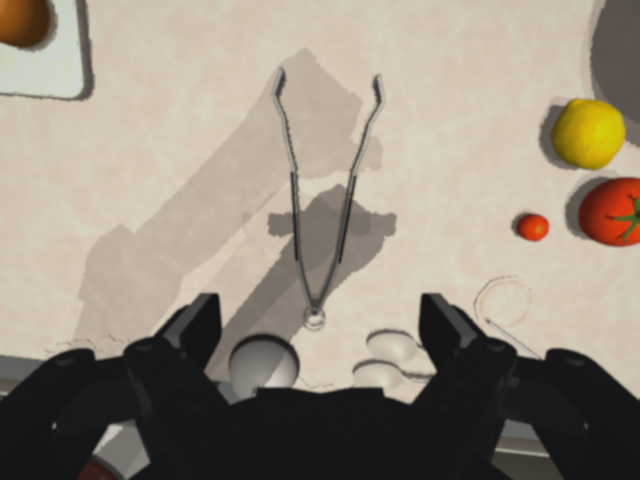

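The crop confirms it: the three brown buns on the board are meant, and blue and purple lie off it. In the wrist view the tongs' ring is at (314,318), the tips at (280,72) and (379,78), and the sleeves run from rows 172 to 262. I'll work out the centre line from these pixels.

```bash
python3 - <<'E'
from h import *
np.set_printoptions(precision=4,suppress=True)
po=pose(); p=optics.capture("wrist")
z=.024
P={k:onz(p,v,z,po)[:2] for k,v in dict(ring=(314,318),pin=(315,307),tl=(280,72),tr=(379,78),sl0=(297,260),sl1=(293,172),sr0=(341,261),sr1=(355,177)).items()}
for k in P: print(k,P[k])
t=(P['tl']+P['tr'])/2; d=t-P['pin']; print("len",np.linalg.norm(d),"yaw",np.arctan2(d[1],d[0]), "grip@110",P['pin']+d/np.linalg.norm(d)*.11)
for a in '01': print((P['sl'+a]+P['sr'+a])/2, np.linalg.norm(P['sl'+a]-P['sr'+a]))
print("tool yaw",np.arctan2(po[1][1,0],po[1][0,0]),po[0])
E
```

```text
ring [ 0.3611 -0.3296]
pin [ 0.3752 -0.3289]
tl [ 0.6154 -0.263 ]
tr [ 0.6232 -0.3583]
sl0 [ 0.429  -0.3016]
sl1 [ 0.5235 -0.2862]
sr0 [ 0.4345 -0.3502]
sr1 [ 0.5272 -0.3507]
len 0.24483300229833152 yaw 0.07486868965380113 grip@110 [ 0.4848 -0.3207]
[ 0.4317 -0.3259] 0.048938032564189715
[ 0.5254 -0.3184] 0.06459177104591714
tool yaw 0.13603387019980032 [ 0.48   -0.3189  0.2122]
```

Emit:
servo_tool --plan '[{"fingers": 0.085,"xyz": [0,0.0026,0],"rot": [0,0,0.059]},{"fingers": 0.085,"xyz": [0,0,0.04],"rot": [0,0,0]},{"fingers": 0.085,"xyz": [0,0,0.04],"rot": [0,0,0]},{"fingers": 0.085,"xyz": [0,0,0.04],"rot": [0,0,0]},{"fingers": 0.085,"xyz": [0,0,0.04],"rot": [0,0,0]}]'

```text
time: 2.75
position: [0.4808, -0.3214, 0.0511]
tool_rot: [[0.997, 0.077, 0.001], [0.077, -0.997, -0.0], [0.001, 0.001, -1.0]]
wrist_force: [1.4, -1.0, 0.5]
opening: 0.0853
gripper_force: 0.0
```

Emit:
servo_tool --plan '[{"fingers": 0.085,"xyz": [0,0,0.02],"rot": [0,0,0]},{"fingers": 0.085,"xyz": [0,0,0.012],"rot": [0,0,0]},{"fingers": 0.085,"xyz": [0,0,0.007],"rot": [0,0,0]},{"fingers": 0.085,"xyz": [0,0,0],"rot": [0,0,0]},{"fingers": 0.085,"xyz": [0,0,0],"rot": [0,0,0]}]'

```text
time: 3.25
position: [0.4814, -0.3218, 0.0144]
tool_rot: [[0.997, 0.077, 0.002], [0.077, -0.997, -0.001], [0.002, 0.001, -1.0]]
wrist_force: [-1.2, -0.4, 1.2]
opening: 0.0846
gripper_force: 0.0
```

Emit:
servo_tool --plan '[{"fingers": 0.085,"xyz": [0,0,0.004],"rot": [0,0,0]},{"fingers": 0.056,"xyz": [0,0,0],"rot": [0,0,0]},{"fingers": 0.056,"xyz": [0,0,0],"rot": [0,0,0]},{"fingers": 0.056,"xyz": [0,0,0],"rot": [0,0,0]},{"fingers": 0.056,"xyz": [0,0,0],"rot": [0,0,0]}]' --newtons 45

```text
time: 3.75
position: [0.4806, -0.3212, 0.0094]
tool_rot: [[0.997, 0.077, 0.0], [0.077, -0.997, -0.0], [0.0, 0.0, -1.0]]
wrist_force: [0.3, -0.2, 0.0]
opening: 0.0562
gripper_force: 0.0
```

Emit:
servo_tool --plan '[{"fingers": 0.056,"xyz": [0,0,0],"rot": [0,0,0]},{"fingers": 0.056,"xyz": [0,0,-0.005],"rot": [0,0,0]},{"fingers": 0.056,"xyz": [0,0,-0.015],"rot": [0,0,0]},{"fingers": 0.056,"xyz": [0,0,-0.015],"rot": [0,0,0]},{"fingers": 0.056,"xyz": [0,0,-0.015],"rot": [0,0,0]}]'

```text
time: 4.25
position: [0.4806, -0.3212, 0.06]
tool_rot: [[0.997, 0.077, 0.0], [0.077, -0.997, 0.0], [0.0, -0.0, -1.0]]
wrist_force: [-1.4, 0.3, 0.1]
opening: 0.056
gripper_force: 0.0
```

```bash
python3 - <<'E'
from h import *
s=bot.sense(); print(s["position"],s["opening"],s["gripper_force"],s["wrist_force"])
p=optics.capture("wrist"); cv2.imwrite("pics/w2.png",p["frame"])
E
```

```text
[ 0.48056522 -0.32118629  0.06002175] 0.05599094763977533 0.0 [-1.35646433  0.3023489   0.14167607]
```

View pics/w2.png

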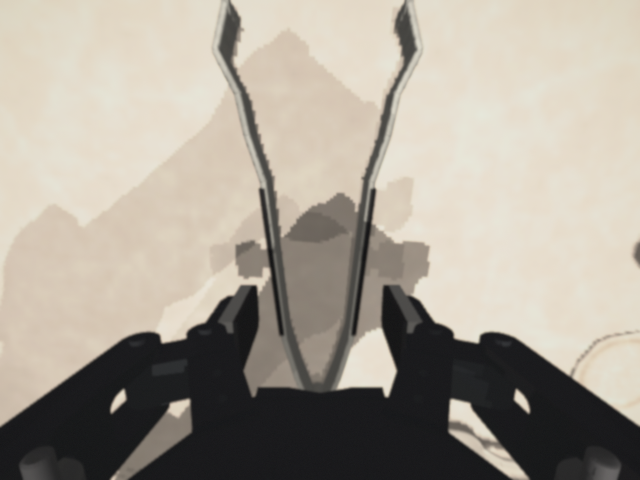

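The wrist view shows the tongs between the fingers: tips at (228,20) and (407,20), sleeves at rows 190 to 330, fingertips at (250,290) and (390,290). It isn't clear whether they came up with the gripper, so I'll check numerically and with the side camera.

```bash
python3 - <<'E'
from h import *
np.set_printoptions(precision=4,suppress=True)
po=pose(); p=optics.capture("wrist")
T=p["T_tool_cam"]; print(np.array(T)); print(p["K"])
for z in (.024,.05,.074):
    pts=[onz(p,v,z,po)[:2] for v in [(262,190),(375,190),(281,333),(353,333),(215,45),(420,45)]]
    print(z,*pts, np.linalg.norm(pts[0]-pts[1]),np.linalg.norm(pts[2]-pts[3]),"sleeve len",np.linalg.norm(pts[0]+pts[1]-pts[2]-pts[3])/2,"w",np.linalg.norm(pts[4]-pts[5]))
C=np.linalg.inv(np.array(T))
for q in [(0,0,0),(0,.028,0),(0,-.028,0),(0,.028,-.011),(0,0,.05)]:
    c=C@np.array([*q,1]); u=np.array(p["K"])@c[:3]; print(q,u[:2]/u[2],c[2])
s=optics.capture("side"); cv2.imwrite("pics/s2.png",cv2.resize(s["frame"][130:270,280:470],None,fx=4,fy=4,interpolation=3))
print(bot.sense()["joint_efforts"])
E
```

```text
[[ 0.0001 -0.9656 -0.26    0.0656]
 [ 1.     -0.0001  0.0009  0.0008]
 [-0.0009 -0.26    0.9656 -0.1621]
 [ 0.      0.      0.      1.    ]]
[[330.9599   0.     319.6873]
 [  0.     330.9599 243.1644]
 [  0.       0.       1.    ]]
0.024 [ 0.5242 -0.2853] [ 0.5294 -0.3532] [ 0.4292 -0.3012] [ 0.4328 -0.3498] [ 0.6002 -0.2575] [ 0.6088 -0.3682] 0.06806431023352272 0.048716502663076276 sleeve len 0.09601733542220346 w 0.11110564110401436
0.05 [ 0.5271 -0.2895] [ 0.5316 -0.3486] [ 0.4444 -0.3033] [ 0.4476 -0.3456] [ 0.5933 -0.2652] [ 0.6008 -0.3617] 0.059255788876819815 0.042411871753583366 sleeve len 0.08359128207973339 w 0.09672693941502164
0.074 [ 0.5298 -0.2934] [ 0.5337 -0.3443] [ 0.4584 -0.3053] [ 0.4612 -0.3418] [ 0.5869 -0.2724] [ 0.5934 -0.3556] 0.051124846086017126 0.036592212452513 sleeve len 0.07212107899437648 w 0.08345429170210528
(0, 0, 0) [317.8296 283.4878] 0.17355431372980015
(0, 0.028, 0) [371.2168 283.4747] 0.17357962324541876
(0, -0.028, 0) [264.4269 283.5009] 0.17352900421418155
(0, 0.028, -0.011) [374.5957 291.9117] 0.1629580767757269
(0, 0, 0.05) [318.1662 255.3132] 0.22183407041021766
[  0.0066 -45.392    0.9853 -12.0011   0.0089   0.0091  -0.001 ]
```

View pics/s2.png

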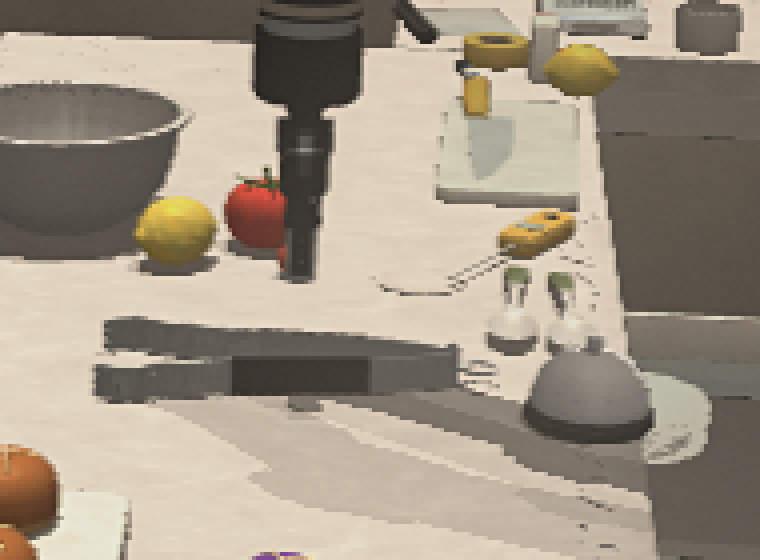

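The side view shows the tongs still on the table, with the fingertips at crop (300,278) above them. I'll measure the real fingertip height from this view.

```bash
python3 - <<'E'
from h import *
np.set_printoptions(precision=4,suppress=True)
s=optics.capture("side")
for px in [(280+300/4,130+278/4),(280+300/4,130+395/4),(280+300/4,130+355/4)]:
    o,d=ray(s,px)
    for y in (-.285,-.29,-.321,-.35): print(px,o+d*(y-o[1])/d[1])
print(bot.sense()["position"])
E
```

```text
(355.0, 199.5) [ 0.4776 -0.285   0.0888]
(355.0, 199.5) [ 0.4779 -0.29    0.0871]
(355.0, 199.5) [ 0.4799 -0.321   0.0767]
(355.0, 199.5) [ 0.4817 -0.35    0.0669]
(355.0, 228.75) [ 0.4744 -0.285   0.0019]
(355.0, 228.75) [ 0.4747 -0.29   -0.    ]
(355.0, 228.75) [ 0.4766 -0.321  -0.0121]
(355.0, 228.75) [ 0.4784 -0.35   -0.0235]
(355.0, 218.75) [ 0.4755 -0.285   0.032 ]
(355.0, 218.75) [ 0.4758 -0.29    0.0301]
(355.0, 218.75) [ 0.4778 -0.321   0.0186]
(355.0, 218.75) [ 0.4796 -0.35    0.0078]
[ 0.4806 -0.3212  0.0594]
```

Side and wrist views agree: at this opening the fingertips stand about 25 mm behind the TCP, so the pads passed over the tongs. I'll open and go lower, watching the force.

Emit:
servo_tool --plan '[{"fingers": 0.085,"xyz": [0,0,0],"rot": [0,0,0]},{"fingers": 0.085,"xyz": [0,0,0],"rot": [0,0,0]},{"fingers": 0.085,"xyz": [0,0,0.03],"rot": [0,0,0]},{"fingers": 0.085,"xyz": [0,0,0.02],"rot": [0,0,0]},{"fingers": 0.085,"xyz": [0,0,0.006],"rot": [0,0,0]}]'

```text
time: 4.95
position: [0.4788, -0.3199, 0.0006]
tool_rot: [[0.997, 0.077, -0.005], [0.077, -0.997, 0.003], [-0.004, -0.003, -1.0]]
wrist_force: [-0.4, 0.7, 0.4]
opening: 0.0852
gripper_force: 0.0
```

Emit:
servo_tool --plan '[{"fingers": 0.085,"xyz": [0,0,0.003],"rot": [0,0,0]},{"fingers": 0.056,"xyz": [0,0,0],"rot": [0,0,0]},{"fingers": 0.056,"xyz": [0,0,0],"rot": [0,0,0]},{"fingers": 0.056,"xyz": [0,0,0],"rot": [0,0,0]},{"fingers": 0.056,"xyz": [0,0,0],"rot": [0,0,0]}]'

```text
time: 5.45
position: [0.4816, -0.3219, 0.0018]
tool_rot: [[0.997, 0.076, 0.003], [0.076, -0.997, -0.002], [0.002, 0.002, -1.0]]
wrist_force: [-0.6, 0.8, 5.4]
opening: 0.0561
gripper_force: 8.0
```

```bash
python3 - <<'E'
from h import *
s=optics.capture("side"); w=optics.capture("wrist")
a=cv2.resize(s["frame"][170:245,300:420],(600,375),interpolation=3)
c=np.zeros((375,800,3),np.uint8); c[:,:600]=a; c[:150,600:]=cv2.resize(w["frame"],(200,150))
cv2.imwrite("pics/s3.png",c); q=bot.sense(); print(q["position"],q["opening"],q["gripper_force"])
E
```

```text
[ 0.48158321 -0.32198983  0.0017767 ] 0.056362317881573455 8.055990510620177
```

View pics/s3.png

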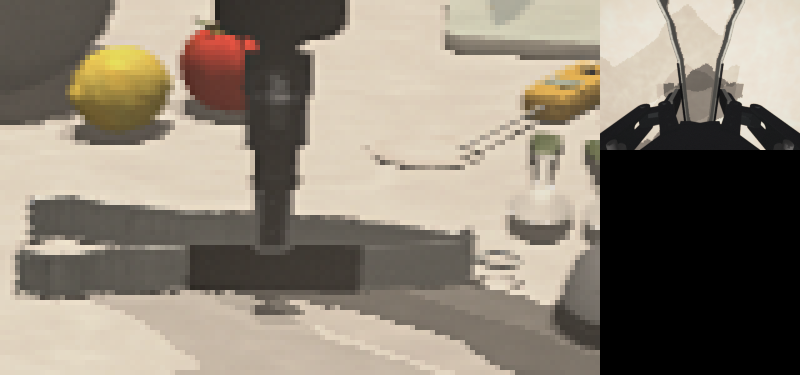

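The side view shows the fingertips just reaching the sleeve's top edge at (273,247), so the grip is too shallow. I'll open, go about 13 mm deeper and grip again.

Emit:
servo_tool --plan '[{"fingers": 0.085,"xyz": [0,0,-0.008],"rot": [0,0,0]},{"fingers": 0.085,"xyz": [0,0,0],"rot": [0,0,0]},{"fingers": 0.085,"xyz": [0,0,0.008],"rot": [0,0,0]},{"fingers": 0.085,"xyz": [0,0,0.006],"rot": [0,0,0]},{"fingers": 0.085,"xyz": [0,0,0.004],"rot": [0,0,0]}]'

```text
time: 6.05
position: [0.4798, -0.3207, -0.0111]
tool_rot: [[0.997, 0.077, -0.002], [0.077, -0.997, 0.001], [-0.002, -0.001, -1.0]]
wrist_force: [0.8, 0.3, 0.1]
opening: 0.0851
gripper_force: 0.0
```

Emit:
servo_tool --plan '[{"fingers": 0.085,"xyz": [0,0,0.003],"rot": [0,0,0]},{"fingers": 0.056,"xyz": [0,0,0],"rot": [0,0,0]},{"fingers": 0.056,"xyz": [0,0,0],"rot": [0,0,0]},{"fingers": 0.056,"xyz": [0,0,0],"rot": [0,0,0]},{"fingers": 0.056,"xyz": [0,0,0],"rot": [0,0,0]}]'

```text
time: 6.55
position: [0.481, -0.3214, -0.0121]
tool_rot: [[0.997, 0.077, 0.001], [0.077, -0.997, -0.0], [0.001, 0.0, -1.0]]
wrist_force: [-0.0, 0.9, 4.9]
opening: 0.056
gripper_force: 7.9
```

```bash
python3 - <<'E'
from h import *
s=optics.capture("side"); q=bot.sense(); print(q["position"],q["opening"],q["gripper_force"],q["wrist_force"])
g=s["frame"][170:245,300:420].astype(int)
# dark finger tip column profile against sleeve
c=g[:,50:60].mean(axis=(1,2)); print(np.round(c[40:62]).astype(int)); cv2.imwrite("pics/s4.png",cv2.resize(s["frame"][190:240,320:400],(800,500),interpolation=3))
E
```

```text
[ 0.48098952 -0.32135157 -0.01213816] 0.05633822602562638 7.88999137817882 [-1.43952236  0.81550063  3.78860186]
[ 67  72  76  76  75  76  75  76  76  68  67  68  68  69  87  64  56  54
  94 105 140 110]
```

View pics/s4.png

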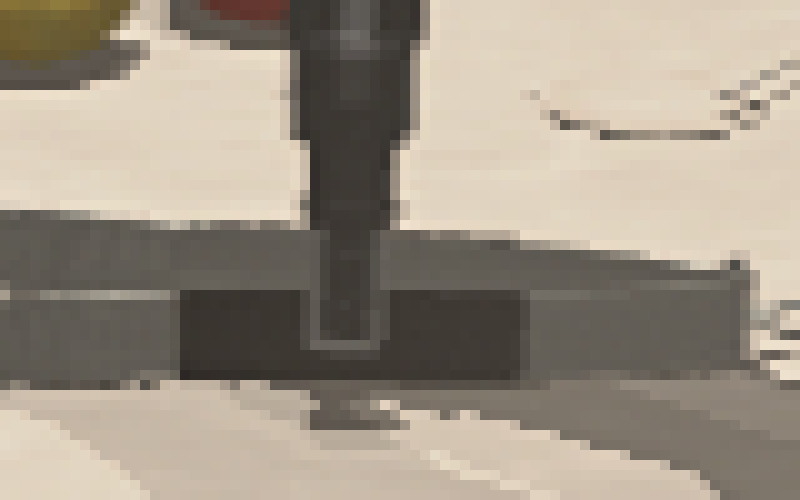

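Side view: fingertips at (348,345) now lie well down the sleeve (rows 290–380), with 8 N on the pads, so the grip is good. I'll lift, then measure the buns from the top and side views.

Emit:
servo_tool --plan '[{"fingers": 0.056,"xyz": [0,0,-0.01],"rot": [0,0,0]},{"fingers": 0.056,"xyz": [0,0,-0.02],"rot": [0,0,0]},{"fingers": 0.056,"xyz": [0,0,-0.03],"rot": [0,0,0]},{"fingers": 0.056,"xyz": [0,0,-0.03],"rot": [0,0,0]},{"fingers": 0.056,"xyz": [0,0,-0.022],"rot": [0,0,0]}]'

```text
time: 7.1
position: [0.4808, -0.3215, 0.1012]
tool_rot: [[0.997, 0.077, 0.001], [0.077, -0.997, -0.001], [0.001, 0.001, -1.0]]
wrist_force: [-0.5, 0.5, -2.0]
opening: 0.0559
gripper_force: 7.2
```

```bash
cat >> h.py <<'E'
def masses(n=10):
    F=[];T=[]
    for i in range(n):
        s=bot.sense(); F.append(s["wrist_force"]); T.append(s["wrist_torque"]); optics.capture("wrist")
    print("F",np.mean(F,0).round(2),"std",np.std(F,0).round(2),"T",np.mean(T,0).round(3))
E
python3 - <<'E'
from h import *
from scipy.optimize import least_squares
np.set_printoptions(precision=4,suppress=True)
masses(4)
q=bot.sense(); print(q["time"],q["position"],q["opening"],q["gripper_force"])
hsv=[];obs={}
for n in ("top","side"):
    p=optics.capture(n); h=cv2.cvtColor(p["frame"],cv2.COLOR_BGR2HSV)
    m=((h[...,0]>5)&(h[...,0]<22)&(h[...,1]>120)&(h[...,2]>60)).astype(np.uint8)
    k,l,st,c=cv2.connectedComponentsWithStats(m)
    for i in range(1,k):
        if st[i,4]>100 and 220<c[i,0]<340: print(n,c[i],st[i],onz(p,c[i],.036)[:2])
    for t in ("tongs_tip_left","tongs_tip_right","tongs_grip","tongs"):
        for r in finder.tip_of(t,p)[:1]: print(n,t,round(r["p"],2),r["centre"],onz(p,r["centre"],q["position"][2]+.012+.013)[:2])
E
```

```text
F [ 0.38  0.01 -1.16] std [0.73 0.51 1.05] T [-0.034 -0.04   0.003]
7.3 [ 0.4802 -0.321   0.0992] 0.05624488275070316 7.177234488772228
top [315.945  120.3298] [306 103  21  31 382] [ 0.8552 -0.0069]
top [248.5445 121.5931] [226 111  46  21 865] [0.8451 0.1907]
top [315.3758 193.6584] [306 184  20  21 322] [ 0.6332 -0.0119]
top [275.837  195.5862] [266 186  20  20 319] [0.6241 0.1008]
top [237.226  199.6749] [227 190  21  20 323] [0.6089 0.2101]
top tongs_tip_left 0.51 [406.6, 199.9] [ 0.6004 -0.2577]
top tongs_tip_right 0.61 [443.9, 196.7] [ 0.6121 -0.3579]
top tongs_grip 0.79 [431.2, 244.5] [ 0.4815 -0.3223]
side [275.6437 276.8331] [ 258  242   36   68 1594] [0.6203 0.1221]
side tongs_tip_left 0.57 [310.8, 190.2] [ 0.5947 -0.2377]
side tongs_tip_right 0.72 [315.9, 176.7] [ 0.5985 -0.3667]
side tongs_grip 0.82 [359.3, 181.3] [ 0.4711 -0.3429]
side tongs 0.78 [393.6, 189.1] [ 0.3734 -0.2861]
```

The tongs are up. From the top view the buns stand at R (0.633,−0.012), M (0.624,0.101) and L (0.609,0.210). I'll move over R.

Emit:
servo_tool --plan '[{"fingers": 0.056,"xyz": [0.006,-0.025,0],"rot": [0,0,0]},{"fingers": 0.056,"xyz": [0.007,-0.035,0],"rot": [0,0,0]},{"fingers": 0.056,"xyz": [0.007,-0.036,0],"rot": [0,0,0]},{"fingers": 0.056,"xyz": [0.007,-0.036,0],"rot": [0,0,0]},{"fingers": 0.056,"xyz": [0.007,-0.036,0],"rot": [0,0,0]}]'

```text
time: 8.3
position: [0.5018, -0.1497, 0.0993]
tool_rot: [[0.997, 0.076, 0.0], [0.076, -0.997, 0.0], [0.0, -0.0, -1.0]]
wrist_force: [0.1, 0.2, -1.4]
opening: 0.0563
gripper_force: 7.2
```

Emit:
servo_tool --plan '[{"fingers": 0.056,"xyz": [0.007,-0.036,0],"rot": [0,0,0]},{"fingers": 0.056,"xyz": [0.007,-0.036,0],"rot": [0,0,0]},{"fingers": 0.056,"xyz": [0.006,-0.034,0],"rot": [0,0,0]},{"fingers": 0.056,"xyz": [0.002,-0.02,0],"rot": [0,0,-0.023]},{"fingers": 0.056,"xyz": [0,0,0],"rot": [0,0,0]}]'

```text
time: 8.8
position: [0.5141, -0.0189, 0.0992]
tool_rot: [[0.994, 0.107, 0.0], [0.107, -0.994, 0.003], [0.001, -0.003, -1.0]]
wrist_force: [-0.5, 0.3, -1.7]
opening: 0.0564
gripper_force: 7.2
```

```bash
python3 - <<'E'
from h import *
np.set_printoptions(precision=4,suppress=True)
masses(20); po=pose(); print(po[0],po[1][:,0])
p=optics.capture("wrist"); cv2.imwrite("pics/w5.png",p["frame"])
C=np.linalg.inv(np.array(p["T_tool_cam"]))
for w in [(.633,-.012,.061),(.633,-.012,.04)]:
    c=C[:3,:3]@(po[1].T@(np.array(w)-po[0]))+C[:3,3]; u=np.array(p["K"])@c; print(u[:2]/u[2])
E
```

```text
F [-0.17  0.05 -1.3 ] std [0.49 0.42 0.34] T [-0.011  0.001  0.002]
[ 0.5138 -0.0237  0.0992] [0.995  0.0998 0.0001]
[318.2937  50.4448]
[318.407   60.9683]
```

View pics/w5.png

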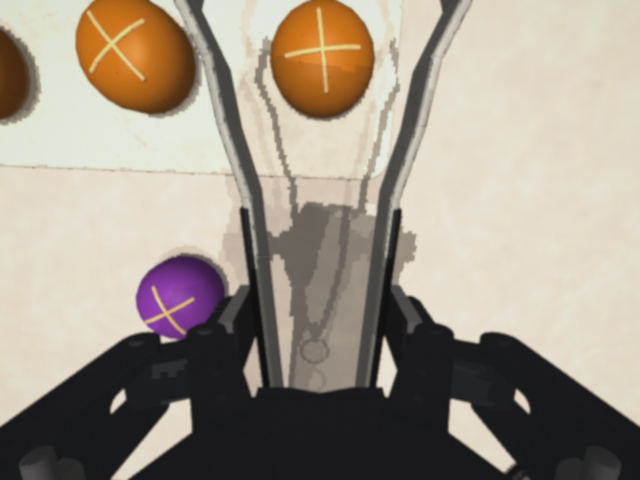

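The wrist view shows bun R's cross at (322,50), right on the tongs' centre line (~323). The tongs' arms pass between the buns, and purple is off to the left. I'll descend and squeeze.

Emit:
servo_tool --plan '[{"fingers": 0.056,"xyz": [0,0,0.02],"rot": [0,0,0]},{"fingers": 0.056,"xyz": [0,0,0.025],"rot": [0,0,0]},{"fingers": 0.056,"xyz": [0,0,0.02],"rot": [0,0,0]},{"fingers": 0.056,"xyz": [0,0,0.015],"rot": [0,0,0]},{"fingers": 0.056,"xyz": [0,0,0.008],"rot": [0,0,0]}]'

```text
time: 10.35
position: [0.5132, -0.0237, 0.01]
tool_rot: [[0.995, 0.1, -0.002], [0.1, -0.995, 0.0], [-0.002, -0.0, -1.0]]
wrist_force: [0.4, -1.1, -2.2]
opening: 0.0556
gripper_force: 7.2
```

Emit:
servo_tool --plan '[{"fingers": 0.056,"xyz": [0,0,0],"rot": [0,0,0]},{"fingers": 0.05,"xyz": [0,0,0],"rot": [0,0,0]},{"fingers": 0.045,"xyz": [0,0,0],"rot": [0,0,0]},{"fingers": 0.038,"xyz": [0,0,0],"rot": [0,0,0]},{"fingers": 0.034,"xyz": [0,0,0],"rot": [0,0,0]}]'

```text
time: 10.85
position: [0.5145, -0.0239, 0.012]
tool_rot: [[0.995, 0.099, 0.002], [0.099, -0.995, -0.0], [0.002, 0.0, -1.0]]
wrist_force: [-0.3, 0.5, -1.0]
opening: 0.0422
gripper_force: 47.2
```

Emit:
servo_tool --plan '[{"fingers": 0.034,"xyz": [0,0,0],"rot": [0,0,0]},{"fingers": 0.034,"xyz": [0,0,0],"rot": [0,0,0]},{"fingers": 0.034,"xyz": [0,0,0],"rot": [0,0,0]},{"fingers": 0.034,"xyz": [0,0,0],"rot": [0,0,0]},{"fingers": 0.034,"xyz": [0,0,0],"rot": [0,0,0]}]'

```text
time: 11.35
position: [0.5144, -0.0239, 0.0114]
tool_rot: [[0.995, 0.099, 0.001], [0.099, -0.995, -0.0], [0.001, 0.0, -1.0]]
wrist_force: [0.7, -0.4, 1.1]
opening: 0.0422
gripper_force: 47.3
```

Opening is 42 mm at 47 N, so it is closed on the bun. Lifting 40 mm and weighing.

Emit:
servo_tool --plan '[{"fingers": 0.034,"xyz": [0,0,-0.005],"rot": [0,0,0]},{"fingers": 0.034,"xyz": [0,0,-0.01],"rot": [0,0,0]},{"fingers": 0.034,"xyz": [0,0,-0.015],"rot": [0,0,0]},{"fingers": 0.034,"xyz": [0,0,-0.01],"rot": [0,0,0]},{"fingers": 0.034,"xyz": [0,0,0],"rot": [0,0,0]}]'

```text
time: 11.85
position: [0.5144, -0.0237, 0.0527]
tool_rot: [[0.995, 0.1, 0.002], [0.1, -0.995, 0.0], [0.002, 0.0, -1.0]]
wrist_force: [1.1, 0.4, -3.0]
opening: 0.0422
gripper_force: 46.9
```

```bash
python3 - <<'E'
from h import *
masses(24); s=bot.sense(); print(s["time"],s["position"],s["opening"],s["gripper_force"])
p=optics.capture("side"); cv2.imwrite("pics/s6.png",cv2.resize(p["frame"][190:340,200:400],(800,600),interpolation=3))
E
```

```text
F [-0.03 -0.   -2.91] std [0.46 0.46 0.5 ] T [-0.028  0.165  0.006]
13.05 [ 0.51380835 -0.02376898  0.05125428] 0.04242169935960101 46.858917474746704
```

View pics/s6.png

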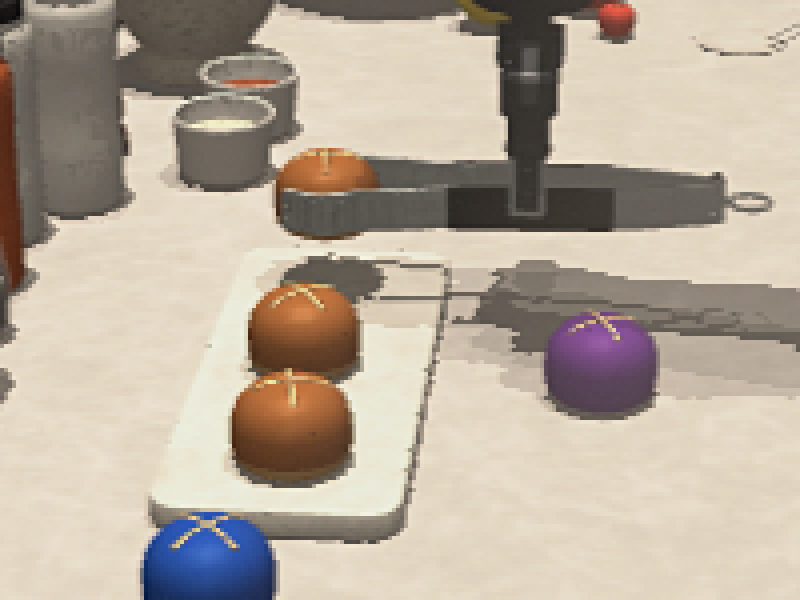

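The bun is held level between the cups at (325,195), and the other two still stand on the board. Added weight is 1.6 N (about 164 g) and the torque agrees (about 1.4 N at 0.12 m). Bun R is the filled one, so I'll raise it.

Emit:
servo_tool --plan '[{"fingers": 0.034,"xyz": [0,0,-0.015],"rot": [0,0,0]},{"fingers": 0.034,"xyz": [0,0,-0.025],"rot": [0,0,0]},{"fingers": 0.034,"xyz": [0,0,-0.03],"rot": [0,0,0]},{"fingers": 0.034,"xyz": [0,0,-0.025],"rot": [0,0,0]},{"fingers": 0.034,"xyz": [0,0,-0.015],"rot": [0,0,0]}]'

```text
time: 13.6
position: [0.5147, -0.0239, 0.1633]
tool_rot: [[0.995, 0.1, 0.003], [0.1, -0.995, 0.0], [0.003, 0.0, -1.0]]
wrist_force: [0.8, -0.5, -3.1]
opening: 0.0422
gripper_force: 46.9
```

Emit:
servo_tool --plan '[{"fingers": 0.034,"xyz": [0,0,0],"rot": [0,0,0]},{"fingers": 0.034,"xyz": [0,0,0],"rot": [0,0,0]},{"fingers": 0.034,"xyz": [0,0,0],"rot": [0,0,0]},{"fingers": 0.034,"xyz": [0,0,0],"rot": [0,0,0]},{"fingers": 0.034,"xyz": [0,0,0],"rot": [0,0,0]}]'

```text
time: 14.1
position: [0.5133, -0.0238, 0.1604]
tool_rot: [[0.995, 0.1, -0.002], [0.1, -0.995, 0.0], [-0.002, -0.0, -1.0]]
wrist_force: [-0.2, -0.6, -2.8]
opening: 0.0425
gripper_force: 46.8
```

```bash
python3 - <<'E'
from h import *
masses(10); s=bot.sense(); print(s["time"],s["position"],s["opening"],s["gripper_force"])
p=optics.capture("side"); h=cv2.cvtColor(p["frame"],cv2.COLOR_BGR2HSV)
m=((h[...,0]>5)&(h[...,0]<22)&(h[...,1]>120)&(h[...,2]>60)).astype(np.uint8)
k,l,st,c=cv2.connectedComponentsWithStats(m)
for i in range(1,k):
    if st[i,4]>60 and 240<c[i,0]<340: 
        o,d=ray(p,(c[i,0],st[i,1]+st[i,3])); print(c[i],st[i],"z at y=-.02",o+d*(-.02-o[1])/d[1])
E
```

```text
F [-0.07  0.03 -2.76] std [0.56 0.56 0.46] T [-0.013  0.185  0.001]
14.6 [ 0.51385968 -0.02377144  0.16127812] 0.04265559188379495 46.813963651657104
[279.83743842 188.53694581] [267 183  27  18 203] z at y=-.02 [ 0.63686811 -0.02        0.16401955]
[273.61096829 285.89802913] [ 258  261   31   49 1167] z at y=-.02 [ 0.65663197 -0.02       -0.12900127]
```

```bash
python3 -c "
from cell import bot
print(bot.close_job())"
```

```text
the job is handed in; nothing more can be done
None
```

The first bun I lifted, the one at the robot's right end of the row, was the filled one at about 164 g; I handed the job in with it held still in the tongs about 15 cm above the board, the plain two standing untouched (the hand-in returned no verdict).

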